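# Pop the battery hatch of the yellow test meter

### The arm

A 6-joint arm with a two-finger parallel gripper is mounted at the origin on a cart in front of the work surface, level with it; the furniture and walls round the work are solid. World frame = base frame: x ahead of the robot, y to its left, z up, the work surface at z = 0. Lengths are in mm, angles in rad, forces in N, time in s.
With the tool pointing down it reaches from about 350 to 775 mm from the base axis. Payload 7.3 kg.
Tool frame: the origin (TCP) lies at the very end of the fingers, on their centre line; the grasp point (between the pads) lies 19 mm behind it; z points along the fingers, y is the line along which they close (so a half turn about z gives the same grasp; the last joint's range is limited). The gripper opens to 92 mm and grips with 3 to 60 N. Pads are 19 mm wide; open, the fingers measure 130 mm over their backs; the gripper's body (75 mm by 190 mm) begins 47 mm behind the grasp point.
Start: joints at [1.186, 0.342, 1.524, -0, 1.275, -0.146], TCP at [124.166, 510.125, 226.741] pointing down, gripper open.
Joint ranges: [-2.53, 2.53], [-0.77, 2.02], [0.04, 2.7], [-1, 4.14], [0.28, 2.66], [-3.11, 3.11]. Speed limits (rad/s): [2.57, 2.57, 3.14, 3.14, 3.14, 3.14].

### API

Orientations are given as [roll, pitch, yaw] about the fixed x, y, z axes, in that order (R = Rz(yaw) Ry(pitch) Rx(roll)).
In Python, from plant import * gives the robot as it stands.
- The arm moves only by the tool arm_command, never from a script. Its arguments are lists of equal length, an entry for each row: "gripper": the finger opening in mm, from 0 to 91.8; "dp": the shift along the tool's x, y, z in units of 25 mm (1.0 is 25 mm), a list of three; "twist": the turn about the tool's z in units of 5 degrees (1.0 is 5 degrees). A call has exactly 5 rows; each row shifts and turns the commanded pose from where the row before left it, along the tool's axes as they then stand; what a row does not reach is not made up. A row lasts 1/8 s, in which the tool goes at most 62.5 mm and 10.7 degrees, less where a joint would pass 70% of its speed; a pose out of reach is approached as far as the arm can. A call is refused whole if a number of a shift passes 1 or a number of a turn 1, either way. A call with a gripper value outside its range is refused whole. The fingers move at their own pace and stop on an object; the grip force is fixed at half the most. Time passes only in rows, so rows that do not move let the fingers close, or fill a call up. It gives the time, the measured TCP pose, the force, the opening and the grip force at its end, in the units of the state.
- get_obs(): the state, without advancing time (a new reading comes with each control period).
- capture(name): name is "side" or "top"; returns the picture (384x512x3 uint8, red, green, blue); there is no depth.
- get_calibration(name): a dict with "mtx" (3x3 intrinsics, pixels), "dist_coeffs" ([k1, k2, p1, p2, k3] as OpenCV has them; the pictures are not rectified), "position" and "attitude" of the camera in the world. Camera axes: x right, y down, z forward; pixel columns grow to the right and rows downward; lengths in mm; the calibration is good to about 2 mm. A picture is of the moment at which its call begins. get_calibration takes no time and is no camera call.
- close_job(): hands the job in; it is judged then, once.
The state is a dict: "time": time; "joint_positions": joint angles; "dq": joint speeds; "tau": joint torques, N m; "tool_pos": TCP position; "tcp_rot": TCP orientation; "contact_force": force on the tool from outside, world axes, zero at the start; "moment": the same for the moment, N m; "grip_width": finger opening in mm; "finger_force": force on a finger pad.
Only numpy, scipy, OpenCV 4.12 (cv2) and the standard library are available. Lean on these libraries where they do the work, as an engineer would, in place of code of your own. Each camera call takes 0.05 s, during which the arm holds its last target. There are 200 camera calls.

### The job

Open the battery hatch of the yellow meter for a cell change: press its front edge down once with the fingertips until the push-push latch lets go, then back off and let the hatch pop up by itself. Stay clear of it and watch for a good two seconds that it stays wide open, and do not push it back down. Leave the blue meter's hatch shut, and do not lift or shove the meters or the things lying around them.

Things in the scene. Friction and masses are not known exactly. Their poses are not given: they have to be found in the camera images.
- meter_yellow: Yellow test meter lying loose on the bench, about 1.1 kg, 150 (x) x 100 (y) x 50 mm high; origin at the centre of its underside, z up. The +x half carries a green display and three grey keys; the -x half (x -75 to +12 mm) is a black battery hatch, its top level with the case top.
- hatch_yellow (a joint): Angle (rad) of the yellow meter's hatch. 0 = shut and latched, negative = pressed in (stop at -0.075: 5.4 mm down at the ring), positive = open (stop at 1.15). Pressing to about -0.045 (3 mm, about 2 N; at the stop the force rises steeply) unlatches it; a spring then swings it to 1.15 in about 2 s, following the finger as that draws off. Pressing it shut again latches it again.
- hatch_yellow_pad (a point): Centre of the orange ring (22 mm) on top of the yellow meter's hatch, the place to press: 15 mm from the free (front) edge, 72 mm from the hinge line, 50 mm above the bench while shut. While shut its axes are the meter's (x towards hinge and display, z up). The case's side walls stand 44 mm either side, level with the hatch; nothing stands up in front of the free edge.
- meter_blue: Blue test meter of the same make, size and axes; to be left alone.
- hatch_blue (a joint): Angle in rad of the blue meter's hatch, with the same latch; it must stay shut (0).
- bottle: Orange-red pump mist bottle, 33 mm wide, 138 mm tall, standing behind the yellow meter; origin at the centre of its underside.
- frost: Short white mist bottle, 52 mm wide, 100 mm tall, standing behind the blue meter; origin at the centre of its underside.
- cork: Cork plug, 18 mm wide, 23 mm tall, standing in front of the yellow meter; origin at the centre of its underside.
- spanner: Combination spanner, 22 x 153 x 6 mm, long in its y, lying between the meters; origin at the centre of its underside.
- driver: Red-handled screwdriver, 27 x 190 x 26 mm, long in its y, lying to the right; origin at the centre of its underside.
- jar: Clear tub of screws, 88 mm wide, 61 mm tall, standing to the left; origin at the centre of its underside.
- hatch_yellow_hinge (a point): Middle of the hatch's hinge line, which runs along the meter's y, 12 mm towards the display from the meter's centre, 47 mm above the bench. The hatch is 82 mm wide (y), reaches 87 mm from hinge to free edge, is 5 mm thick and has a 14 mm lip down its front edge; open, it stands 66 degrees up from level, its edge about 125 mm above the bench.

How it is judged:
By the outcome, as a careful person would: the job done as asked, in the order asked, and still so for the second after the job is handed in, with the robot touching nothing.
It also fails if it takes over 32 s, if anything falls off the work surface, if the arm or the gripper's body presses on something with over 40 N, if the wrist force passes 120 N, or if a joint passes its speed limit or range.

## Working session

There is one attempt and no reset: what is moved stays moved. The work goes in short steps, Python scripts to look and compute and a tool call to move; the robot and the scene stay as the last step left them, time stands still between calls to the robot, and variables do not carry over. Pictures are saved under pics/ and viewed, at most 10 in all, crops included, and the job is handed in when it is done.

Besides the shell and the picture viewer there is one more tool, called after ">>>" as a command line: name --pt "numbers of a row" for each row, then --argument value for the rest. arm_command: Moves the arm, as the interface text tells. Its arguments: {"type":"object","properties":{"gripper":{"type":"array"},"dp":{"type":"array"},"twist":{"type":"array"}},"required":["gripper","dp","twist"]}

```bash
mkdir -p pics; python3 - <<'E'
from plant import *
import cv2
for n in("top","side"):
    cv2.imwrite(f"pics/{n}0.png",cv2.resize(capture(n)[:,:,::-1],(800,600),interpolation=cv2.INTER_CUBIC)); print(get_calibration(n))
o=get_obs();print(o['time'],o['tool_pos'],o['tcp_rot'],o['grip_width'],o['contact_force'])
E
```

```text
{'mtx': array([[491.66141987,   0.        , 258.2505057 ],
       [  0.        , 491.66141987, 197.29907757],
       [  0.        ,   0.        ,   1.        ]]), 'dist_coeffs': array([-0.05278373,  0.        ,  0.        ,  0.        ,  0.        ]), 'position': array([-262.24677177,  244.16987522, 1553.88489535]), 'attitude': array([-2.63574359,  0.00932677, -1.88941878])}
{'mtx': array([[413.51949674,   0.        , 252.27966204],
       [  0.        , 413.51949674, 194.03582287],
       [  0.        ,   0.        ,   1.        ]]), 'dist_coeffs': array([-0.13909396,  0.        ,  0.        ,  0.        ,  0.        ]), 'position': array([  529.6737036 , -1249.6040858 ,   896.63323005]), 'attitude': array([-2.14911969e+00, -1.51403794e-02, -1.66784416e-03])}
0.1 [124.03211532 509.77912471 226.13817834] [-3.14028846e+00 -1.82646840e-04  2.90279062e+00] 91.76776930014397 [ 0.21058597 -0.01919795  0.16612295]
```

View pics/top0.png

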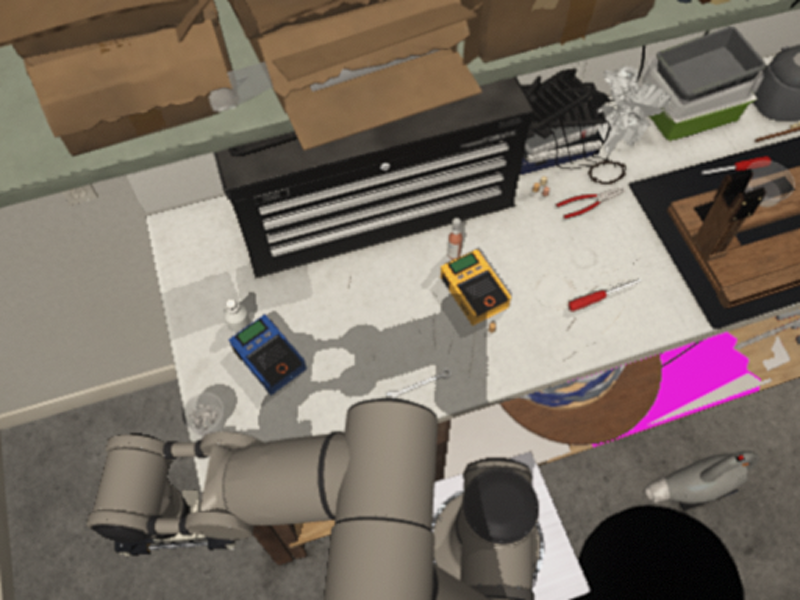

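View pics/side0.png

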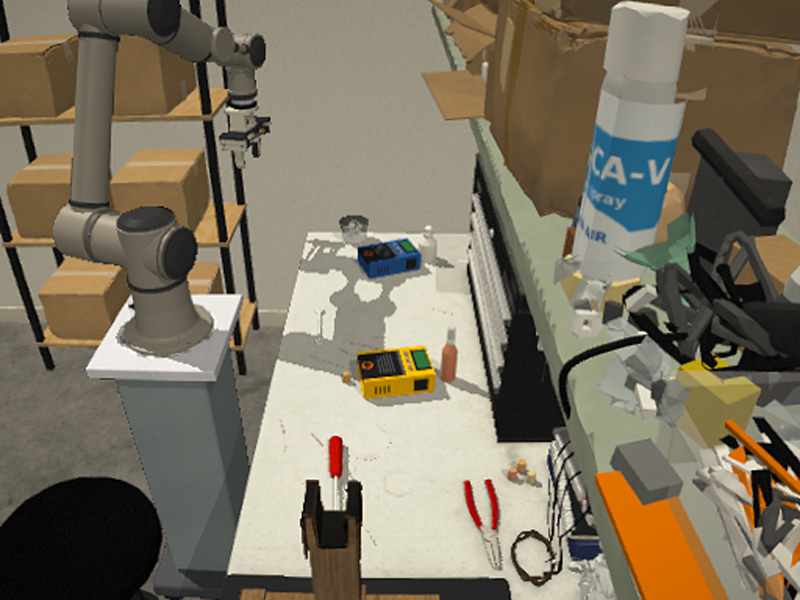

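The top picture shows the yellow meter at about (477,287) with its ring at (489,301), and the cork at (492,326) just in front. The side picture shows its ring at about (368,366). I'll enlarge both.

```bash
cat > h.py <<'E'
from plant import *
import cv2, numpy as np
from scipy.spatial.transform import Rotation as R
def ray(n,uv):
    c=get_calibration(n);p=cv2.undistortPoints(np.array([[uv]],float),c['mtx'],c['dist_coeffs'])[0,0]
    return c['position'],R.from_euler('xyz',c['attitude']).apply([p[0],p[1],1])
def at_z(n,uv,z):
    p,d=ray(n,uv);return p+d*(z-p[2])/d[2]
def two(a,b):
    p,d=ray('top',a);q,e=ray('side',b)
    s=np.linalg.lstsq(np.c_[d,-e],q-p,rcond=None)[0];return (p+s[0]*d+q+s[1]*e)/2,np.linalg.norm(p+s[0]*d-q-s[1]*e)
def crop(n,x,y,w,h,k,f):
    cv2.imwrite(f,cv2.resize(capture(n)[y:y+h,x:x+w,::-1],None,fx=k,fy=k,interpolation=cv2.INTER_CUBIC))
E
python3 - <<'E'
from h import *
a=capture('top')[135:225,265:345,::-1];b=capture('side')[205:265,210:310,::-1]
A=cv2.resize(a,(400,450),interpolation=cv2.INTER_CUBIC);B=cv2.resize(b,(400,240),interpolation=cv2.INTER_CUBIC)
im=np.zeros((450,800,3),np.uint8);im[:,:400]=A;im[:240,400:]=B
cv2.imwrite('pics/c1.png',im)
k=1/1.5625
print(two((489*k,301*k),(368*k,366*k)))
print(at_z('top',(489*k,301*k),50),at_z('side',(368*k,366*k),50))
E
```

```text
(array([ 489.92788431, -191.96755583,   48.98808751]), np.float64(0.9022240073459592))
[ 489.89885414 -191.57835789   50.        ] [ 489.5852365  -193.56860077   50.        ]
```

View pics/c1.png

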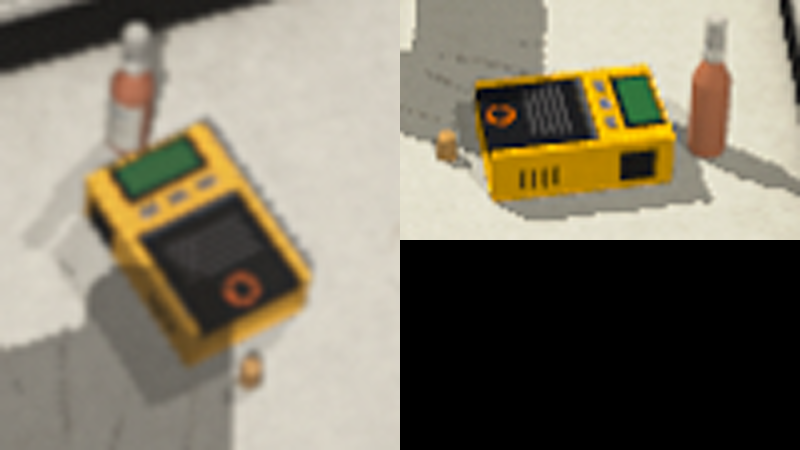

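The left half of crop c1 shows the ring at (242,289) and hatch corners at (140,238), (233,193), (303,278) and (202,335). The case back corners are (88,182) and (208,122), and the cork is at (250,358). In the right half the ring is at (502,114), the hatch is shut, and nothing stands above the meter top near the ring.

```bash
python3 - <<'E'
from h import *
T=lambda u,v,z:at_z('top',(265+u/5-.4,135+v/5-.4),z)
print('ring',T(242,289,50), two((265+48.4-.4,135+57.8-.4),(210+102/4-.4,205+114/4-.4)))
for p in [(140,238),(233,193),(303,278),(202,335),(88,182),(208,122)]: print(p,T(*p,50).round(1))
a,b,c,d=[T(*p,50) for p in [(140,238),(233,193),(303,278),(202,335)]]
h=T(88,182,50),T(208,122,50)
for v in (a-d,b-c,): print('x dir',np.degrees(np.arctan2(v[1],v[0])))
for v in (a-b,d-c,h[0]-h[1]): print('y dir',np.degrees(np.arctan2(v[1],v[0]))-90)
E
```

```text
ring [ 490.75798751 -192.06491203   50.        ] (array([ 488.62218046, -191.2500447 ,   53.18408411]), np.float64(1.023834369515781))
(140, 238) [ 552.7 -138.5   50. ]
(233, 193) [ 566.8 -214.9   50. ]
(303, 278) [ 485.4 -236.1   50. ]
(202, 335) [ 465.3 -152.3   50. ]
(88, 182) [ 608.7 -119.2   50. ]
(208, 122) [ 629.5 -219.7   50. ]
x dir 8.958762173880098
x dir 14.6210032346164
y dir 10.423194651688647
y dir 13.472622104175471
y dir 11.676897600306006
```

>>> arm_command --gripper '[0, 0, 0, 0, 0]' --pt "-1 -1 0" --pt "-1 -1 0" --pt "-1 -1 0" --pt "-1 -1 0" --pt "-1 -1 0" --twist '[-1, -1, -1, -1, -1]'

```text
time: 0.82
tool_pos: [240.5, 377.4, 226.8]
tcp_rot: [3.141, -0.0, -2.941]
contact_force: [0.1, 0.4, -0.4]
grip_width: 46.3
finger_force: 0.0
```

>>> arm_command --gripper '[0, 0, 0, 0, 0]' --pt "-0.8 -1 0" --pt "-0.8 -1 0" --pt "-0.8 -1 0" --pt "-0.8 -1 0" --pt "-0.8 -1 0" --twist '[0, 0, 0, 0, 0]'

```text
time: 1.45
tool_pos: [363.3, 274.6, 226.7]
tcp_rot: [3.142, -0.0, -2.944]
contact_force: [0.0, 0.6, -0.0]
grip_width: 1.2
finger_force: 0.0
```

>>> arm_command --gripper '[0, 0, 0, 0, 0]' --pt "-0.3 -1 0" --pt "-0.3 -1 0" --pt "-0.3 -1 0" --pt "-0.3 -1 0" --pt "-0.3 -1 0" --twist '[0, 0, 0, 0, 0]'

```text
time: 2.08
tool_pos: [424.1, 159.4, 226.6]
tcp_rot: [3.141, -0.0, -2.944]
contact_force: [-0.6, 0.0, 0.6]
grip_width: 0.4
finger_force: 0.0
```

>>> arm_command --gripper '[0, 0, 0, 0, 0]' --pt "0 -1 0" --pt "0 -1 0" --pt "0 -1 0" --pt "0 -1 0" --pt "0 -1 0" --twist '[0, 0, 0, 0, 0]'

```text
time: 2.7
tool_pos: [448.4, 36.8, 226.6]
tcp_rot: [3.141, -0.0, -2.944]
contact_force: [0.6, 0.2, 0.4]
grip_width: 0.1
finger_force: 0.0
```

>>> arm_command --gripper '[0, 0, 0, 0, 0]' --pt "0 -1 0" --pt "0 -1 0" --pt "0 -1 0" --pt "0 -1 0" --pt "0 -1 0" --twist '[0, 0, 0, 0, 0]'

```text
time: 3.32
tool_pos: [472.9, -85.7, 226.6]
tcp_rot: [3.141, -0.0, -2.944]
contact_force: [0.1, -0.7, 0.3]
grip_width: 0.5
finger_force: 0.0
```

>>> arm_command --gripper '[0, 0, 0, 0, 0]' --pt "0.03 -0.86 1" --pt "0.03 -0.86 1" --pt "0.03 -0.86 1" --pt "0.03 -0.86 0.8" --pt "0.03 -0.86 0.8" --twist '[0, 0, 0, 0, 0]'

```text
time: 3.95
tool_pos: [490.3, -191.7, 110.8]
tcp_rot: [3.141, -0.0, -2.944]
contact_force: [1.5, 0.5, 1.0]
grip_width: 0.6
finger_force: 0.0
```

```bash
python3 - <<'E'
from h import *
a=capture('top')[115:225,255:355,::-1];b=capture('side')[175:265,200:300,::-1]
im=np.zeros((440,800,3),np.uint8);im[:,:400]=cv2.resize(a,(400,440),interpolation=cv2.INTER_CUBIC);im[:360,400:]=cv2.resize(b,(400,360),interpolation=cv2.INTER_CUBIC)
cv2.imwrite('pics/c2.png',im);o=get_obs();print(o['tool_pos'],o['tcp_rot'],o['contact_force'])
E
```

```text
[ 489.42660308 -192.1415731   109.53455757] [ 3.13941623e+00 -2.86412128e-03 -2.94597395e+00] [ 0.27514473  1.1455853  -0.15355518]
```

View pics/c2.png

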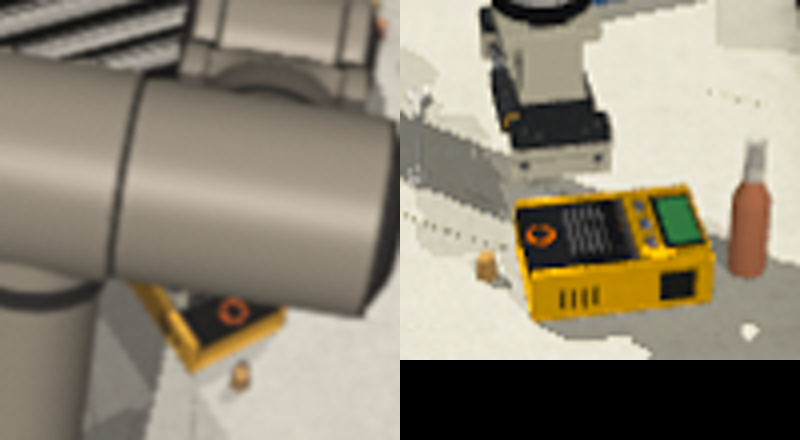

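The side part of the crop shows the gripper over the meter with the fingertips hidden behind its body, the ring at (540,235), and the hatch still shut. The top part shows the ring at (232,310). The TCP is over the ring, so I'm descending.

>>> arm_command --gripper '[0, 0, 0, 0, 0]' --pt "0 0 0.8" --pt "0 0 0.8" --pt "0 0 0.5" --pt "0 0 0" --pt "0 0 0" --twist '[0, 0, 0, 0, 0]'

```text
time: 4.68
tool_pos: [490.8, -191.1, 59.9]
tcp_rot: [-3.141, 0.001, -2.944]
contact_force: [0.5, 0.4, 0.2]
grip_width: 0.4
finger_force: 0.0
```

>>> arm_command --gripper '[0, 0, 0, 0, 0]' --pt "0 0 0.1" --pt "0 0 0.1" --pt "0 0 0.1" --pt "0 0 0.08" --pt "0 0 0" --twist '[0, 0, 0, 0, 0]'

```text
time: 5.3
tool_pos: [490.3, -191.1, 49.6]
tcp_rot: [3.141, -0.0, -2.944]
contact_force: [-1.2, 0.4, 0.8]
grip_width: 0.4
finger_force: 0.6
```

>>> arm_command --gripper '[0, 0, 0, 0, 0]' --pt "0 0 0.04" --pt "0 0 0.04" --pt "0 0 0.04" --pt "0 0 0" --pt "0 0 0" --twist '[0, 0, 0, 0, 0]'

```text
time: 5.92
tool_pos: [490.3, -191.1, 46.7]
tcp_rot: [3.141, -0.0, -2.944]
contact_force: [-0.9, -0.1, 2.0]
grip_width: 0.9
finger_force: 0.8
```

```bash
python3 -c "
from plant import *
o=get_obs();print(o['tool_pos'],o['contact_force'],o['moment'])"
```

```text
[ 490.32668167 -191.05433305   46.69989418] [-0.87908242 -0.10832484  1.98993841] [0.02641542 0.22953807 0.03594226]
```

>>> arm_command --gripper '[0, 0, 0, 0, 0]' --pt "0 0 0.03" --pt "0 0 0.02" --pt "0 0 0" --pt "0 0 0" --pt "0 0 0" --twist '[0, 0, 0, 0, 0]'

```text
time: 6.55
tool_pos: [490.4, -191.1, 45.5]
tcp_rot: [3.142, 0.0, -2.944]
contact_force: [-1.8, 0.2, 3.1]
grip_width: 0.1
finger_force: 1.5
```

>>> arm_command --gripper '[0, 0, 0, 0, 0]' --pt "0 0 -0.5" --pt "0 0 -1" --pt "0.3 0 -1" --pt "0.5 0 -1" --pt "0.5 0 -1" --twist '[0, 0, 0, 0, 0]'

```text
time: 7.18
tool_pos: [458.4, -197.5, 159.4]
tcp_rot: [-3.141, 0.001, -2.944]
contact_force: [0.8, -0.3, 0.6]
grip_width: 0.2
finger_force: 0.0
```

>>> arm_command --gripper '[0, 0, 0, 0, 0]' --pt "0 0.5 -1" --pt "0 1 -1" --pt "0 1 -0.5" --pt "0 1 0" --pt "0 1 0" --twist '[0, 0, 0, 0, 0]'

```text
time: 7.8
tool_pos: [436.4, -86.3, 221.4]
tcp_rot: [-3.141, 0.001, -2.944]
contact_force: [0.7, -0.4, 0.5]
grip_width: 0.3
finger_force: 0.0
```

>>> arm_command --gripper '[0, 0, 0, 0, 0]' --pt "0 1 0" --pt "0 1 0" --pt "0 1 0" --pt "0 0 0" --pt "0 0 0" --twist '[0, 0, 0, 0, 0]'

```text
time: 8.43
tool_pos: [422.0, -14.0, 220.9]
tcp_rot: [-3.141, 0.001, -2.944]
contact_force: [0.5, 0.2, 0.5]
grip_width: 0.4
finger_force: 0.0
```

```bash
python3 - <<'E'
from h import *
a=capture('top')[115:225,255:355,::-1];b=capture('side')[175:265,200:300,::-1]
im=np.zeros((440,800,3),np.uint8);im[:,:400]=cv2.resize(a,(400,440),interpolation=cv2.INTER_CUBIC);im[:360,400:]=cv2.resize(b,(400,360),interpolation=cv2.INTER_CUBIC)
cv2.imwrite('pics/c3.png',im)
E
```

```text
(no output)
```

View pics/c3.png

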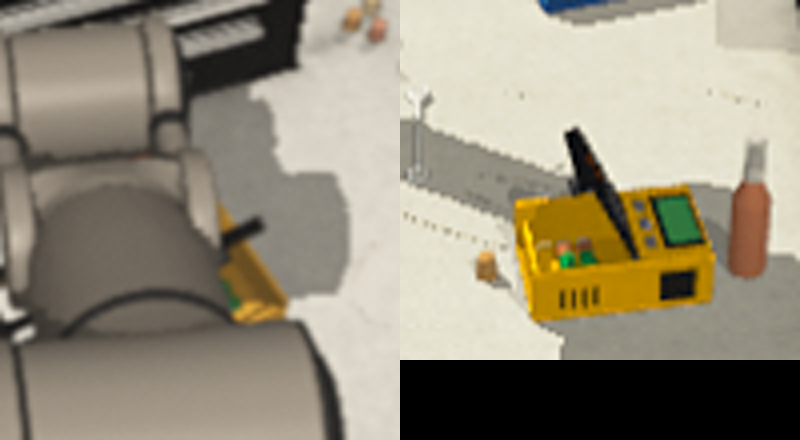

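The side part shows the hatch standing wide open, with its edge at about (572,130), and the meter, cork and bottle unmoved. Now I'll keep clear and watch for more than two seconds.

>>> arm_command --gripper '[0, 0, 0, 0, 0]' --pt "0 0 0" --pt "0 0 0" --pt "0 0 0" --pt "0 0 0" --pt "0 0 0" --twist '[0, 0, 0, 0, 0]'

```text
time: 9.15
tool_pos: [421.7, -13.6, 220.4]
tcp_rot: [3.142, 0.0, -2.944]
contact_force: [-0.1, -0.5, 0.6]
grip_width: 0.5
finger_force: 0.0
```

>>> arm_command --gripper '[0, 0, 0, 0, 0]' --pt "0 0 0" --pt "0 0 0" --pt "0 0 0" --pt "0 0 0" --pt "0 0 0" --twist '[0, 0, 0, 0, 0]'

```text
time: 9.78
tool_pos: [421.7, -13.6, 220.5]
tcp_rot: [3.142, 0.0, -2.944]
contact_force: [-0.5, 0.4, 1.2]
grip_width: 0.7
finger_force: 0.0
```

>>> arm_command --gripper '[0, 0, 0, 0, 0]' --pt "0 0 0" --pt "0 0 0" --pt "0 0 0" --pt "0 0 0" --pt "0 0 0" --twist '[0, 0, 0, 0, 0]'

```text
time: 10.4
tool_pos: [421.7, -13.6, 220.4]
tcp_rot: [3.142, 0.0, -2.944]
contact_force: [-0.0, -0.8, -0.2]
grip_width: 0.5
finger_force: 0.0
```

>>> arm_command --gripper '[0, 0, 0, 0, 0]' --pt "0 0 0" --pt "0 0 0" --pt "0 0 0" --pt "0 0 0" --pt "0 0 0" --twist '[0, 0, 0, 0, 0]'

```text
time: 11.02
tool_pos: [421.7, -13.6, 220.5]
tcp_rot: [3.142, 0.0, -2.944]
contact_force: [0.7, 0.7, 0.6]
grip_width: 0.4
finger_force: 0.0
```

>>> arm_command --gripper '[0, 0, 0, 0, 0]' --pt "0 0 0" --pt "0 0 0" --pt "0 0 0" --pt "0 0 0" --pt "0 0 0" --twist '[0, 0, 0, 0, 0]'

```text
time: 11.65
tool_pos: [421.7, -13.6, 220.5]
tcp_rot: [3.142, 0.0, -2.944]
contact_force: [-0.3, 0.8, 0.7]
grip_width: 0.4
finger_force: 0.0
```

```bash
python3 - <<'E'
from h import *
crop('side',180,130,130,140,4,'pics/c4.png')
E
```

```text
(no output)
```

View pics/c4.png

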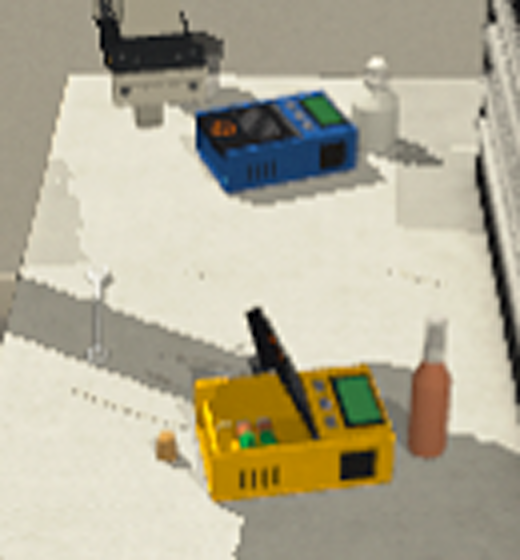

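The hatch still stands wide open, with its edge at (255,312). The blue hatch at (240,125) is shut, nothing has been disturbed, and the arm is clear.

```bash
python3 -c "
from plant import *
print(close_job())"
```

```text
the job is handed in; nothing more can be done
None
```

The yellow meter's hatch popped open after one press of about 3 N and was still wide open when I checked again about 3 s later; the blue hatch is shut, nothing else looks moved, and the job was handed in at about 12 s.

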